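Put the marker and the craft knife back in the caddy

ROBOT

A 7-joint arm with a two-finger parallel gripper is mounted at the origin on the work surface. World frame = base frame: x ahead of the robot, y to its left, z up, the work surface at z = 0. Lengths are in m, angles in rad, forces in N, time in s.
With the tool pointing down it reaches from about 0.4 to 0.85 m from the base axis. Payload 4.5 kg.
Tool frame: the origin (TCP) lies on the centre line of the jaws, within the pads' length; the fingertips stand r.tip_extent ahead of it and the grasp point (between the pads) is the TCP (r.tip_extent is the distance from the TCP to the fingertips, in m); z points along the fingers, y is the line along which they close (so a half turn about z gives the same grasp; the last joint's range is limited). The gripper opens to 88 mm and grips with 3 to 60 N. Pads are 18 mm wide; open, the fingers measure 123 mm over their backs; the gripper's body (75 mm by 187 mm) begins 45 mm behind the grasp point.
Start: joints at [-1.291, 0.689, -0.195, 1.565, 0.157, 0.902, -0.215], TCP at [0.152, 0.606, 0.258] pointing down, gripper open.
Joint ranges: [-3.01, 3.01], [-0.46, 2.08], [-1.47, 1.51], [0.13, 2.56], [-1, 4.14], [0.04, 2.09], [-2.66, 2.66]. Speed limits (rad/s): [2.57, 2.57, 3.14, 3.14, 3.14, 3.14, 3.14].

INTERFACE

Orientations are given as a unit quaternion [x, y, z, w].
In Python, from plant import sensors, vision, finish_job, r gives the robot as it stands. The module is installed in compiled form; this text tells all that it offers.
- The arm moves only by the tool step_arm, never from a script. Its argument "steps" is a list of rows, each a list of 2 entries, a list of its own where there are three numbers: the shift along the tool's x, y, z in cm, then the turn, a rotation vector about the tool's x, y, z in degrees. A call has 1 to 12 rows; each row shifts and turns the commanded pose from where the row before left it, along the tool's axes as they then stand; what a row does not reach is not made up. A row lasts 1/8 s, in which the tool goes at most 62.5 mm and 10.7 degrees, less where a joint would pass 70% of its speed; a pose out of reach is approached as far as the arm can. A call with a gripper value outside its range is refused whole. "claw" is the opening, from -1 (shut) to 1 (fully open), set as the call begins (left out, the last holds). The fingers move at their own pace and stop on an object; "grip_force" is the grip in N (left out, the last holds). Time passes only in rows, so rows that do not move let the fingers close. It gives the time, the measured TCP pose, the force, the opening and the grip force at its end, in the units of the state.
- sensors.get_state(): the state, without advancing time (a new reading comes with each control period).
- vision.snapshot(name): name is "scene" or "top"; returns a dict with "img" (480x640x3 uint8, red, green, blue), "fx", "fy", "cx", "cy" (pixels), "k1" (the pictures are not rectified: a ray, as slopes to the right and down, at radius r is drawn at 1 + k1 r^2 times it, then the intrinsics apply), "position" and "rotation" of the camera in the world. Camera axes: x right, y down, z forward; pixel columns grow to the right and rows downward; lengths in m; the calibration is good to about 2 mm. A picture is of the moment at which its call begins. There is no depth.
- finish_job(): hands the job in; it is judged then, once.
The state is a dict: "clock": time; "q": joint angles; "qd": joint speeds; "joint_torque": joint torques, N m; "tool_pos": TCP position; "eef_rot": TCP orientation; "contact_force": force on the tool from outside, world axes, zero at the start; "moment": the same for the moment, N m; "opening": opening from 0.0 (shut) to 1.0 (fully open); "finger_force": force on a finger pad.
Only numpy, scipy, OpenCV 4.12 (cv2) and the standard library are available. Lean on these libraries where they do the work, as an engineer would, in place of code of your own. Each camera call takes 0.05 s, during which the arm holds its last target. There are 200 camera calls.

TASK

Clear the two sloped rests: stand the thick marker in the caddy's wide well and the slim craft knife in its narrow well, each with its black-capped end down and right to the bottom. Leave the other things on the desk where they are, and let go of both.

Things in the scene. Friction and masses are not known exactly. Their poses are not given: they have to be found in the camera images.
- marker: jumbo marker: round white barrel, black cap over its first 52 mm, thin black plug at the tail; 160 mm long, 28 mm in diameter throughout, about 45 g. Origin: centre of the capped end; z runs along it to the bare tail. Starts capped end down in a rest, tail up, away from the robot, 45 degrees from vertical; its last 65 mm stand free and can be gripped. 
- knife: slim craft knife: round aluminium handle, tapered black cap (36 mm long, 7 mm across at its end) over the blade; 160 mm long, 14 mm in diameter, about 40 g. Origin: centre of the capped end; z runs along it to the bare tail. Starts capped end down in a rest, tail up, away from the robot, 45 degrees from vertical; its last 65 mm stand free and can be gripped. 
- rest_a: one of two identical fixed pale-wood pen rests: base 115 x 56 x 8 mm carrying a V trough, 95 mm long and 50 mm wide, rising at 45 degrees towards the rest's +x (away from the robot; turned by up to 0.4 rad), with a stop plate at its low end. Origin under the base. The marker starts in it. Its top is about 105 mm high.
- rest_b: the other rest, identical to rest_a. The knife starts in it.
- caddy: fixed wooden caddy, 100 mm high, of two open upright square wells joined by a low tray 30 mm high. Origin on the desk, midway between the wells' axes; z up; the wide well lies 55 mm to its +y, the narrow well 55 mm to its -y, walls 6 mm thick, parallel to its x and y. It may stand left, right or between the rests, turned by up to 0.4 rad.
- wide_mouth (a point): centre of the wide well's opening, level with its rim, 100 mm above the desk; inside 46 x 46 mm
- wide_floor (a point): centre of the wide well's inner floor, 94 mm below its mouth; z up
- narrow_mouth (a point): centre of the narrow well's opening, level with its rim, 100 mm above the desk; inside 26 x 26 mm (the marker does not fit)
- narrow_floor (a point): centre of the narrow well's inner floor, 94 mm below its mouth; z up
- eraser: white eraser block, 55 x 26 x 18 mm, loose bystander; origin under its centre
- weight: brass paper weight bar, 60 x 28 x 22 mm, loose bystander; origin under its centre
- tape: roll of tape lying flat, 72 mm across, 24 mm high, loose bystander; origin under its centre
- glue: white glue bottle, 48 mm across, 115 mm tall, loose bystander; origin under its centre
- jar: glass jar with a steel lid, 64 mm across, 70 mm tall, loose bystander; origin under its centre
- brush: flat brush with a wooden handle lying on the desk, handle towards the robot, loose bystander; origin on its underside

How it is judged:
At the end, for the whole second after the job is handed in: The marker stands in the wide well and the knife in the narrow well, each capped end down: that end within 20 mm of the well's floor in height and 25 mm of its centre sideways, leaning less than 0.45 rad from upright (they may lean on the walls), let go and at rest (horizontal distance between marker and wide_floor below 0.025 m and z of marker in the frame of wide_floor below 0.02 m and angle between each of marker, knife's own z axis and vertical below 0.45 rad and linear speed of each of marker, knife below 0.03 m/s and horizontal distance between knife and narrow_floor below 0.025 m and z of knife in the frame of narrow_floor below 0.02 m); the robot touches nothing.
It fails at once if a bystander (eraser, weight, tape, glue bottle, jar or brush) is shifted more than 40 mm or knocked over (distance of any of eraser, weight, tape, glue, jar, brush from where it was at the start of the episode above 0.04 m or angle between any of glue, jar's own z axis and vertical above 0.7 rad).
It also fails if it takes over 62 s, if anything falls off the work surface, if the arm or the gripper's body presses on something with over 40 N, if the wrist force passes 120 N, or if a joint passes its speed limit or range.

## Working session

There is one attempt and no reset: what is moved stays moved. The work goes in short steps, Python scripts to look and compute and a tool call to move; the robot and the scene stay as the last step left them, time stands still between calls to the robot, and variables do not carry over. Pictures are saved under pics/ and viewed, at most 10 in all, crops included, and the job is handed in when it is done.

Besides the shell and the picture viewer there is one more tool, called after "Emit:" by a JSON object that holds its "op" and its "data", one argument or row to a line. step_arm: Moves the arm, as the interface text tells. Its arguments: {"type":"object","properties":{"steps":{"type":"array"},"claw":{"type":"number"},"grip_force":{"type":"number"}},"required":["steps"]}

```bash
mkdir -p pics; cat > h.py <<'E'
import numpy as np, cv2
from plant import sensors, vision, finish_job, r
from scipy.spatial.transform import Rotation as R
def ray(c,u,v):
    d=np.array([(u-c['cx'])/c['fx'],(v-c['cy'])/c['fy']]); s=d.copy()
    for _ in range(20): s=d/(1+c['k1']*(s@s))
    w=np.array(c['rotation'])@np.array([s[0],s[1],1.]); return np.array(c['position']),w/np.linalg.norm(w)
def onz(c,u,v,z):
    p,w=ray(c,u,v); return p+w*(z-p[2])/w[2]
def proj(c,P):
    q=np.array(c['rotation']).T@(np.array(P)-c['position']); s=q[:2]/q[2]; s=s*(1+c['k1']*(s@s))
    return np.array([s[0]*c['fx']+c['cx'],s[1]*c['fy']+c['cy']])
def tri(c1,a,c2,b):
    p,u=ray(c1,*a);q,v=ray(c2,*b)
    t=np.linalg.lstsq(np.stack([u,-v],1),q-p,rcond=None)[0]
    A,B=p+u*t[0],q+v*t[1]; return (A+B)/2,np.linalg.norm(A-B)
E
python3 - <<'E'
from h import *
for n in("scene","top"):
    s=vision.snapshot(n); cv2.imwrite(f"pics/{n}0.png",s['img'][...,::-1])
    print(n,s['fx'],s['cx'],s['cy'],s['k1'],s['position'],np.round(s['rotation'],3).tolist())
    import pickle; pickle.dump(s,open(n+"0.pkl","wb"))
print(sensors.get_state(), r.tip_extent)
E
```

```text
scene 539.2957046697022 321.48476924653323 242.78113497550152 -0.1453960996410297 [1.59121132 0.20269151 0.91798271] [0.579, 0.688, -0.343, -0.273]
top 610.6260195700181 312.6187543045805 234.30211728506654 -0.022690900349290694 [0.43967504 0.01270761 1.34406423] [0.712, -0.7, 0.042, -0.039]
{'clock': 0.1, 'q': array([-1.29117065,  0.6898789 , -0.19454298,  1.56625112,  0.15731317,
        0.90249327, -0.21508438]), 'qd': array([ 0.00053231, -0.00138456, -0.00066181, -0.00111357,  0.00023933,
       -0.00074914,  0.0007841 ]), 'joint_torque': array([-3.09796626e-03, -5.28494239e+01, -1.27163362e+00, -1.53835112e+01,
       -5.25878894e-02,  1.94666318e-03,  3.15281557e-05]), 'tool_pos': array([0.1519982 , 0.60567885, 0.25700107]), 'eef_rot': array([ 1.22544426e-01,  9.92462691e-01, -8.17372895e-04, -4.19167354e-05]), 'contact_force': array([0.0986898 , 0.78569054, 1.12429814]), 'moment': array([-0.01671145,  0.04375856,  0.02475679]), 'finger_force': 0.0, 'opening': 0.9964446084222788} 0.019
```

View pics/scene0.png

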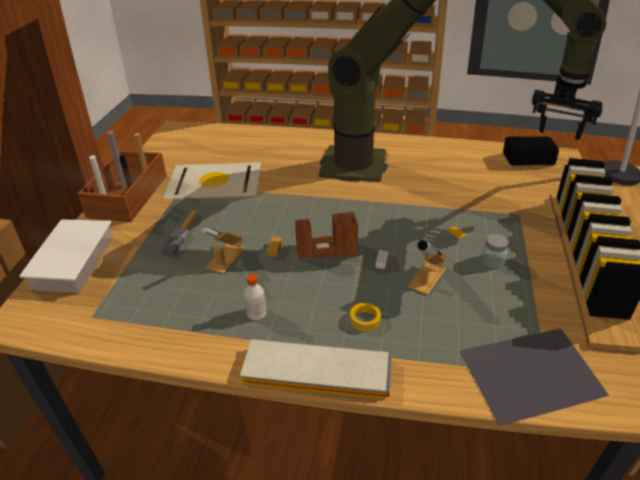

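View pics/top0.png

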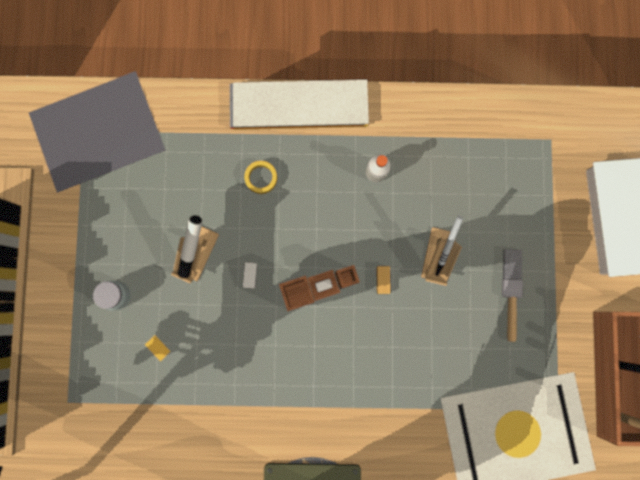

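The scene view shows the caddy at about (326,238), the marker in its rest at (428,260) and the knife in its rest at (222,245). In the top view the marker's tail is near (195,220), the knife's tail near (459,222), the wide well near (296,293) and the narrow well near (347,277). I'll enlarge these areas to get exact points.

```bash
python3 - <<'E'
import cv2,numpy as np
t=cv2.imread('pics/top0.png');s=cv2.imread('pics/scene0.png')
def cr(im,x,y,w,h,k):
    c=cv2.resize(im[y:y+h,x:x+w],None,fx=k,fy=k,interpolation=cv2.INTER_CUBIC)
    c=cv2.convertScaleAbs(c,alpha=1.6)
    for i in range(0,w,10): cv2.line(c,(i*k,0),(i*k,6 if i%50 else 12),(0,255,255),1);cv2.putText(c,str(x+i),(i*k,16),0,.3,(0,255,255),1)
    for i in range(0,h,10): cv2.line(c,(0,i*k),(6,i*k),(0,255,255),1);cv2.putText(c,str(y+i),(8,i*k+3),0,.3,(0,255,255),1)
    return c
A=np.hstack([cr(t,165,208,65,80,4),cr(t,415,208,60,80,4),cr(s,400,225,65,80,4)[:, :260]])
B=np.hstack([cr(t,275,258,90,60,4),cr(s,195,220,55,60,4),cr(s,285,200,80,60,4)])
w=max(A.shape[1],B.shape[1])
p=lambda a:np.pad(a,((0,0),(0,w-a.shape[1]),(0,0)))
o=np.vstack([p(A),p(B)])[:, :900];print(o.shape)
cv2.imwrite('pics/m1.png',o[:,:800] if o.shape[1]<=800 else cv2.resize(o,(800,int(o.shape[0]*800/o.shape[1]))))
E
```

```text
(560, 900, 3)
```

View pics/m1.png

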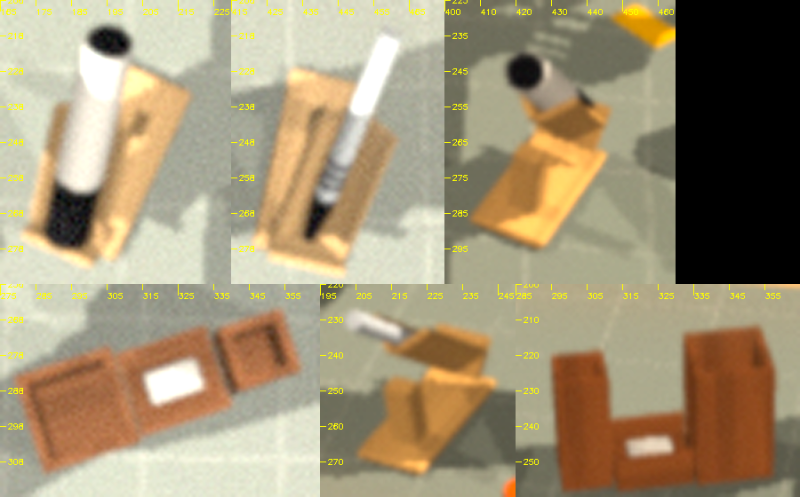

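```bash
cat > m.py <<'E'
from h import *
import pickle
T=pickle.load(open('top0.pkl','rb'));S=pickle.load(open('scene0.pkl','rb'))
k=3.556
f=lambda pts,x0,y0,ox,oy:[(x0+(a-ox)/k,y0+(b-oy)/k) for a,b in pts]
W=f([(20,378),(107,348),(137,440),(45,472)],275,258,0,284)
N=f([(217,325),(283,310),(300,368),(232,391)],275,258,0,284)
for n,c in(('wide',W),('narrow',N)):
    P=np.array([onz(T,*p,0.1)[:2] for p in c]); print(n,P.mean(0).round(4),np.linalg.norm(P-np.roll(P,1,0),axis=1).round(3),P.round(3).tolist())
for n,tt,ts,ct in (('marker',(195.5,219.6),(422.5,245.2),(184.2,275.3)),('knife',(458.9,219.2),(204,230.7),(437.2,274.4))):
    P,e=tri(T,tt,S,ts); print(n,'tail',P.round(4),'err',round(e,4))
    z=P[2]-.16*np.sin(np.pi/4); C=onz(T,*ct,z); d=P-C; print(' cap end',C.round(4),'len',np.linalg.norm(d).round(4),'yaw',np.arctan2(d[1],d[0]).round(3))
for n,p in(('rest_a corners',[(28,232),(92,265),(190,95),(133,65)]),):
    q=f(p,165,208,0,0); print(n,[onz(T,*a,0.1 if i>1 else 0.02)[:2].round(3).tolist() for i,a in enumerate(q)])
q=f([(257,247),(345,272),(396,137),(290,68)],415,208,231,0);print('rest_b',[onz(T,*a,0.1 if i>1 else 0.02)[:2].round(3).tolist() for i,a in enumerate(q)])
for n,p in(('tape',(261,177)),('glue',(378,167)),('weight',(384,280)),('eraser',(250,275)),('jar',(108,295)),('brush',(512,270))): print(n,onz(T,*p,0.03)[:2].round(3))
E
python3 m.py
```

```text
Traceback (most recent call last):
  File "m.py", line 9, in <module>
    P=np.array([onz(T,*p,0.1)[:2] for p in c]); print(n,P.mean(0).round(4),np.linalg.norm(P-np.roll(P,1,0),axis=1).round(3),P.round(3).tolist())
                ~~~^^^^^^^^^^
  File "h.py", line 9, in onz
    p,w=ray(c,u,v); return p+w*(z-p[2])/w[2]
        ~~~^^^^^^^
  File "h.py", line 7, in ray
    w=np.array(c['rotation'])@np.array([s[0],s[1],1.]); return np.array(c['position']),w/np.linalg.norm(w)
      ~~~~~~~~~~~~~~~~~~~~~~~^~~~~~~~~~~~~~~~~~~~~~~~~
ValueError: matmul: Input operand 1 has a mismatch in its core dimension 0, with gufunc signature (n?,k),(k,m?)->(n?,m?) (size 3 is different from 4)
```

```bash
sed -i "s/np.array(c\['rotation'\])/R.from_quat(c['rotation']).as_matrix()/" h.py; python3 m.py
```

```text
wide [0.4615 0.0386] [0.055 0.053 0.055 0.055] [[0.479, 0.072], [0.497, 0.022], [0.445, 0.004], [0.426, 0.056]]
narrow [ 0.4979 -0.0642] [0.039 0.039 0.035 0.041] [[0.511, -0.041], [0.52, -0.078], [0.487, -0.088], [0.473, -0.05]]
marker tail [0.6022 0.2395 0.1494] err 0.0012
 cap end [0.497  0.2814 0.0362] len 0.1601 yaw -0.378
knife tail [ 0.6137 -0.2854  0.1389] err 0.0042
 cap end [ 0.508  -0.2626  0.0257] len 0.1564 yaw -0.212
rest_a corners [[0.502, 0.309], [0.482, 0.27], [0.578, 0.201], [0.595, 0.235]]
rest_b [[0.501, -0.231], [0.487, -0.285], [0.562, -0.297], [0.601, -0.236]]
tape [0.715 0.123]
glue [ 0.742 -0.133]
weight [ 0.494 -0.147]
eraser [0.5   0.141]
jar [0.452 0.445]
brush [ 0.52  -0.424]
```

The top and scene views agree. The wide well is at (0.4615, 0.0386) and the narrow well at (0.498, -0.064), 109 mm apart. The marker's tail is at (0.602, 0.240, 0.149) with yaw about -0.38. Next I'll write a helper that gives one repeated row to reach a target pose.

```bash
cat >> h.py <<'E'
def rot(psi,tilt):
    "tool heading psi; tilt>0: tool z leans back to the robot by tilt deg from straight down"
    t=np.radians(tilt); c,s=np.cos(psi),np.sin(psi)
    z=np.array([-np.sin(t)*c,-np.sin(t)*s,-np.cos(t)]); y=np.array([-s,c,0]); return R.from_matrix(np.stack([np.cross(y,z),y,z],1))
def row(p0,R0,p1,R1,n=None):
    "row which, repeated n times, leads from pose 0 to pose 1"
    w=(R0.inv()*R1).as_rotvec(); d=np.array(p1)-p0
    n=n or int(max(np.ceil(np.linalg.norm(d)/.05),np.ceil(np.degrees(np.linalg.norm(w))/9),1))
    M=sum((R0*R.from_rotvec(w*i/n)).as_matrix() for i in range(n))
    print(n,'x',np.round(np.linalg.solve(M,d)*100,2).tolist(),np.round(np.degrees(w)/n,2).tolist())
def now():
    s=sensors.get_state(); return s['tool_pos'],R.from_quat(s['eef_rot']),s
def pen(tail,psi,g):
    return np.array(tail)-g*np.array([np.cos(psi),np.sin(psi),1])*.7071
E
python3 - <<'E'
from h import *
p,Q,s=now(); psi=-.378; Q1=rot(psi,30); G=pen([.602,.2395,.1494],psi,.03); pre=G-.1*Q1.as_matrix()[:,2]
print(G,pre); row(p,Q,pre,Q1)
E
```

```text
[0.58228454 0.24732892 0.128187  ] [0.62875477 0.2288758  0.21478954]
13 x [-4.37, -1.66, -0.75] [-0.16, 2.31, 0.57]
```

Emit:
{"op": "step_arm", "data": {
  "steps": [
    [[-4.37,-1.66,-0.75],[-0.16,2.31,0.57]],
    [[-4.37,-1.66,-0.75],[-0.16,2.31,0.57]],
    [[-4.37,-1.66,-0.75],[-0.16,2.31,0.57]],
    [[-4.37,-1.66,-0.75],[-0.16,2.31,0.57]],
    [[-4.37,-1.66,-0.75],[-0.16,2.31,0.57]],
    [[-4.37,-1.66,-0.75],[-0.16,2.31,0.57]],
    [[-4.37,-1.66,-0.75],[-0.16,2.31,0.57]],
    [[-4.37,-1.66,-0.75],[-0.16,2.31,0.57]],
    [[-4.37,-1.66,-0.75],[-0.16,2.31,0.57]],
    [[-4.37,-1.66,-0.75],[-0.16,2.31,0.57]],
    [[-4.37,-1.66,-0.75],[-0.16,2.31,0.57]],
    [[0,0,0],[0,0,0]]
  ],
  "claw": 1
}}

```text
clock: 1.6
tool_pos: [0.5645, 0.2849, 0.2378]
eef_rot: [0.178, 0.959, 0.04, -0.216]
contact_force: [-0.8, 0.7, 0.0]
opening: 1.0
finger_force: 0.0
```

```bash
python3 - <<'E'
from h import *
p,Q,s=now(); psi=-.378; Q1=rot(psi,30); G=pen([.602,.2395,.1494],psi,.03); pre=G-.1*Q1.as_matrix()[:,2]
print(p,s['q'].round(2)); row(p,Q,pre,Q1,3); row(pre,Q1,G,Q1)
E
```

```text
[0.56453436 0.28494087 0.23778542] [-0.23  0.9  -0.37  1.25 -0.05  1.32  0.71]
3 x [-2.73, -0.97, -0.53] [-0.09, 1.54, 0.19]
2 x [-0.0, 0.0, 5.0] [0.0, 0.0, 0.0]
```

Emit:
{"op": "step_arm", "data": {
  "steps": [
    [[-2.73,-0.97,-0.53],[-0.09,1.54,0.19]],
    [[-2.73,-0.97,-0.53],[-0.09,1.54,0.19]],
    [[-2.73,-0.97,-0.53],[-0.09,1.54,0.19]],
    [[0,0,0],[0,0,0]],
    [[0,0,3],[0,0,0]],
    [[0,0,3],[0,0,0]],
    [[0,0,2],[0,0,0]],
    [[0,0,0],[0,0,0]]
  ]
}}

```text
clock: 2.6
tool_pos: [0.5857, 0.2518, 0.1485]
eef_rot: [0.175, 0.949, 0.05, -0.256]
contact_force: [-0.7, 0.4, 0.7]
opening: 1.0
finger_force: 0.0
```

```bash
cat > look.py <<'E'
from h import *
import sys
def look(name,boxes):
    o=[]
    for cam,(x,y) in boxes:
        s=vision.snapshot(cam); im=s['img'][y:y+150,x:x+100,::-1]
        c=cv2.convertScaleAbs(cv2.resize(im,None,fx=4,fy=4,interpolation=cv2.INTER_CUBIC),alpha=1.6)
        for i in range(0,150,10):
            cv2.putText(c,str(x+i),(i*4,10),0,.3,(0,255,255),1);cv2.putText(c,str(y+i),(0,i*4+3),0,.3,(0,255,255),1)
        o.append(c[:, :400])
    cv2.imwrite(f'pics/{name}.png',np.hstack(o))
E
python3 - <<'E'
from look import *
p,Q,s=now(); psi=-.378; Q1=rot(psi,30); G=pen([.602,.2395,.1494],psi,.03)
print(p); row(p,Q,G,Q1,2)
look('grasp1',[('top',(150,170)),('scene',(380,170))])
E
```

```text
[0.58573401 0.25183603 0.14845591]
2 x [-0.44, -0.28, 0.92] [-0.06, -0.14, 0.37]
```

View pics/grasp1.png

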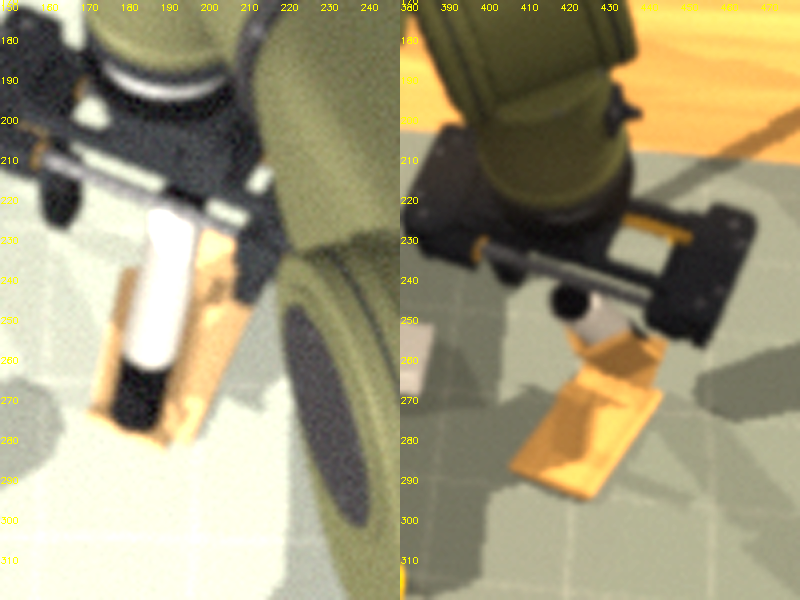

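The marker lies between the open jaws: in the top view the fingers are at about x=165 and x=213, and the marker is at about x=190. I'll go down the rest of the way and close.

Emit:
{"op": "step_arm", "data": {
  "steps": [
    [[-0.44,-0.28,0.92],[0,0,0.3]],
    [[-0.44,-0.28,0.92],[0,0,0.3]],
    [[0,0,0],[0,0,0]]
  ]
}}

```text
clock: 3.08
tool_pos: [0.5843, 0.2446, 0.1271]
eef_rot: [0.182, 0.948, 0.048, -0.256]
contact_force: [-1.0, -0.2, -0.2]
opening: 1.0
finger_force: 0.0
```

Emit:
{"op": "step_arm", "data": {
  "steps": [
    [[0,0,0],[0,0,0]],
    [[0,0,0],[0,0,0]],
    [[0,0,0],[0,0,0]],
    [[0,0,0],[0,0,0]],
    [[0,0,0],[0,0,0]],
    [[0,0,0],[0,0,0]],
    [[0,0,0],[0,0,0]],
    [[0,0,0],[0,0,0]]
  ],
  "claw": -1,
  "grip_force": 15
}}

```text
clock: 4.08
tool_pos: [0.5851, 0.2466, 0.1287]
eef_rot: [0.181, 0.949, 0.05, -0.255]
contact_force: [0.0, 2.7, 1.5]
opening: 0.311
finger_force: 15.0
```

Gripped: the opening is 27.4 mm, which matches the 28 mm marker. I'll plan the lift and the carry.

```bash
python3 - <<'E'
from h import *
p,Q,s=now(); Q1=rot(-.378,30); L=p+[.03,-.01,.13]; row(p,Q,L,Q1,4)
Q2=rot(-.2,-15); row(L,Q1,[.4615,.0386,.27],Q2,8)
E
```

```text
4 x [0.94, 0.05, -3.21] [0.03, -0.02, 0.01]
8 x [1.15, -2.93, 0.03] [0.17, -5.61, -1.3]
```

Emit:
{"op": "step_arm", "data": {
  "steps": [
    [[0.94,0.05,-3.21],[0,0,0]],
    [[0.94,0.05,-3.21],[0,0,0]],
    [[0.94,0.05,-3.21],[0,0,0]],
    [[0.94,0.05,-3.21],[0,0,0]],
    [[1.15,-2.93,0.03],[0.17,-5.61,-1.3]],
    [[1.15,-2.93,0.03],[0.17,-5.61,-1.3]],
    [[1.15,-2.93,0.03],[0.17,-5.61,-1.3]],
    [[1.15,-2.93,0.03],[0.17,-5.61,-1.3]],
    [[1.15,-2.93,0.03],[0.17,-5.61,-1.3]],
    [[1.15,-2.93,0.03],[0.17,-5.61,-1.3]],
    [[1.15,-2.93,0.03],[0.17,-5.61,-1.3]],
    [[1.15,-2.93,0.03],[0.17,-5.61,-1.3]]
  ],
  "grip_force": 25
}}

```text
clock: 5.58
tool_pos: [0.4603, 0.0365, 0.2697]
eef_rot: [0.099, 0.986, -0.013, 0.131]
contact_force: [1.1, -0.6, -1.8]
opening: 0.316
finger_force: 25.0
```

Emit:
{"op": "step_arm", "data": {
  "steps": [
    [[0,0,0],[0,0,0]],
    [[0,0,0],[0,0,0]]
  ]
}}

```text
clock: 5.82
tool_pos: [0.4623, 0.0385, 0.2697]
eef_rot: [0.099, 0.987, -0.012, 0.13]
contact_force: [0.4, 1.1, -1.0]
opening: 0.31
finger_force: 25.0
```

```bash
python3 - <<'E'
from look import *
p,Q,s=now(); print(p,s['q'].round(2)); row(p,Q,[.4615,.0386,.27],rot(-.2,-15),2)
look('place1',[('top',(260,200)),('scene',(290,120))])
E
```

```text
[0.46228816 0.03845472 0.26973649] [-0.2   0.39 -0.08  2.23  0.5   0.32  0.64]
2 x [0.04, -0.0, -0.02] [0.03, -0.01, 0.0]
```

View pics/place1.png

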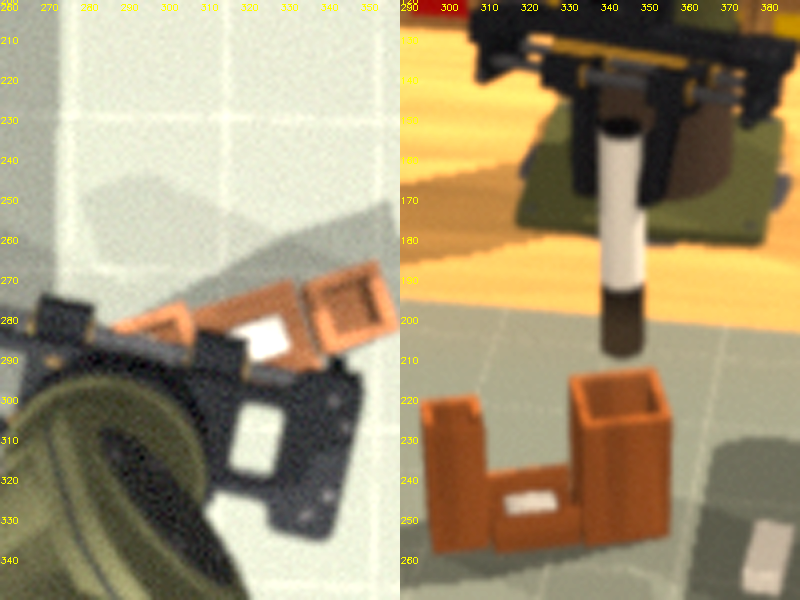

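The marker hangs upright above the wide well. In the scene view its tail is at about (345,152) and its cap end at about (345,207). I'll compare that with where a vertical marker should appear.

```bash
python3 - <<'E'
from h import *
import pickle
S=pickle.load(open('scene0.pkl','rb'))
for P in([.4623,.0385,.2997],[.4623,.0385,.1397],[.4615,.0386,.1],[.4979,-.0642,.1]): print(P,proj(S,P).round(1))
E
```

```text
[0.4623, 0.0385, 0.2997] [345.4 151.5]
[0.4623, 0.0385, 0.1397] [345.1 207. ]
[0.4615, 0.0386, 0.1] [345.1 219.5]
[0.4979, -0.0642, 0.1] [303.6 224.1]
```

Emit:
{"op": "step_arm", "data": {
  "steps": [
    [[0.56,0,2.09],[0,0,0]],
    [[0.56,0,2.09],[0,0,0]],
    [[0.56,0,2.09],[0,0,0]],
    [[0.56,0,2.09],[0,0,0]],
    [[0.56,0,2.09],[0,0,0]],
    [[0.56,0,2.09],[0,0,0]],
    [[0,0,0],[0,0,0]],
    [[0,0,0],[0,0,0]]
  ]
}}

```text
clock: 6.92
tool_pos: [0.4544, 0.0341, 0.1779]
eef_rot: [0.099, 0.988, -0.023, 0.113]
contact_force: [4.6, 2.6, -4.3]
opening: 0.309
finger_force: 25.0
```

```bash
python3 - <<'E'
from h import *
p,Q,s=now(); print(p,s['q'].round(3),s['qd'].round(3),s['contact_force'],s['moment'],Q.as_matrix().round(3).tolist())
E
```

```text
[0.45437078 0.03406671 0.17788524] [-0.249  0.594 -0.015  2.335  1.444  0.131 -0.318] [-0.012 -0.008  0.008  0.01   0.005 -0.003 -0.011] [ 4.64114741  2.56922077 -4.31997657] [ 1.1212019  -1.07574089  0.20682885] [[-0.955, 0.201, 0.219], [0.191, 0.979, -0.068], [-0.228, -0.023, -0.973]]
```

The wrist is close to its straight-out singularity (q6=0.13), so the tool stopped 38 mm short. I'll turn the heading about the pen's own vertical axis so the tilt becomes sideways for the wrist, and recentre at the same time.

```bash
python3 - <<'E'
from h import *
p,Q,s=now(); T=np.array([.4615,.0386,.185]); Q1=rot(-1.0,-15); row(p,Q,T,Q1,8); row(T,Q1,T-[0,0,.045],Q1,4)
E
```

```text
8 x [-0.07, 0.1, -0.08] [1.24, -0.15, 5.58]
4 x [0.29, -0.0, 1.09] [0.0, 0.0, 0.0]
```

Emit:
{"op": "step_arm", "data": {
  "steps": [
    [[-0.07,0.1,-0.08],[1.24,-0.15,5.58]],
    [[-0.07,0.1,-0.08],[1.24,-0.15,5.58]],
    [[-0.07,0.1,-0.08],[1.24,-0.15,5.58]],
    [[-0.07,0.1,-0.08],[1.24,-0.15,5.58]],
    [[-0.07,0.1,-0.08],[1.24,-0.15,5.58]],
    [[-0.07,0.1,-0.08],[1.24,-0.15,5.58]],
    [[-0.07,0.1,-0.08],[1.24,-0.15,5.58]],
    [[-0.07,0.1,-0.08],[1.24,-0.15,5.58]],
    [[0,0,0],[0,0,0]],
    [[0,0,0],[0,0,0]]
  ]
}}

```text
clock: 8.18
tool_pos: [0.459, 0.0368, 0.185]
eef_rot: [0.475, 0.87, -0.065, 0.114]
contact_force: [0.4, 0.4, -0.1]
opening: 0.309
finger_force: 25.0
```

```bash
python3 - <<'E'
from h import *
p,Q,s=now(); T=np.array([.4615,.0386,.14]); Q1=rot(-1.0,-15); print(p,s['q'].round(2),s['contact_force'].round(1)); row(p,Q,T,Q1,4)
E
```

```text
[0.45900649 0.03676147 0.18499548] [-0.32  0.61 -0.05  2.22  0.85  0.39 -0.59] [ 0.4  0.4 -0.1]
4 x [0.3, 0.08, 1.08] [-0.08, 0.01, 0.02]
```

Good: q6 is now 0.39 and nothing is touching. Descending.

Emit:
{"op": "step_arm", "data": {
  "steps": [
    [[0.3,0.08,1.08],[0,0,0]],
    [[0.3,0.08,1.08],[0,0,0]],
    [[0.3,0.08,1.08],[0,0,0]],
    [[0.3,0.08,1.08],[0,0,0]],
    [[0,0,0],[0,0,0]],
    [[0,0,0],[0,0,0]]
  ]
}}

```text
clock: 8.93
tool_pos: [0.4619, 0.039, 0.1401]
eef_rot: [0.475, 0.87, -0.065, 0.114]
contact_force: [1.4, -0.3, -1.4]
opening: 0.311
finger_force: 25.0
```

Emit:
{"op": "step_arm", "data": {
  "steps": [
    [[0,0,0],[0,0,0]],
    [[0,0,0],[0,0,0]],
    [[0,0,0],[0,0,0]],
    [[0,0,0],[0,0,0]],
    [[0,0,-2],[0,0,0]],
    [[0,0,-4],[0,0,0]],
    [[0,0,-5],[0,0,0]],
    [[0,0,-5],[0,0,0]],
    [[0,0,0],[0,0,0]]
  ],
  "claw": 0.7
}}

```text
clock: 10.05
tool_pos: [0.4415, 0.076, 0.2976]
eef_rot: [0.476, 0.87, -0.061, 0.116]
contact_force: [1.4, -0.7, -1.3]
opening: 0.853
finger_force: 0.0
```

```bash
cat > k.py <<'E'
from h import *
psi=-.215; tail=[.6145,-.2855,.141]
E
python3 - <<'E'
from k import *
import pickle
T=pickle.load(open('top0.pkl','rb'));S=pickle.load(open('scene0.pkl','rb'))
# knife axis from masks: bright handle pixels
from scipy.spatial import ConvexHull
g=T['img'].astype(int); m=np.zeros(g.shape[:2],np.uint8)
m[205:262,440:475]=((g.min(2)>125)&(g.max(2)-g.min(2)<45))[205:262,440:475]
n,l,st,_=cv2.connectedComponentsWithStats(m); i=1+st[1:,4].argmax(); ys,xs=np.nonzero(l==i)
a=cv2.fitLine(np.stack([xs,ys],1).astype(np.float32),cv2.DIST_L2,0,.01,.01).ravel(); print('top line',a,st[i])
for z,y in((.142,219),):
  pass
for psi in(-.15,-.2,-.25,-.3,-.35):
    P=onz(T,458.9,219.2,.142); C=P-.16*.7071*np.array([np.cos(psi),np.sin(psi),1]); c=proj(T,C); t=proj(T,P); d=t-c; print(psi,c.round(1),(d/np.linalg.norm(d)).round(3))
print(P)
s=vision.snapshot('scene'); cv2.imwrite('pics/chk.png',cv2.resize(s['img'][100:300,180:380,::-1],None,fx=3,fy=3))
p,Q,_=now(); print(p)
E
```

```text
top line [ 3.1259286e-01 -9.4988722e-01  4.5400870e+02  2.3037392e+02] [446 216  19  38 230]
-0.15 [438.9 277.8] [ 0.323 -0.946]
-0.2 [436.3 277.3] [ 0.362 -0.932]
-0.25 [433.8 276.6] [ 0.401 -0.916]
-0.3 [431.3 275.9] [ 0.438 -0.899]
-0.35 [428.8 275. ] [ 0.475 -0.88 ]
[ 0.61258183 -0.28249232  0.142     ]
[0.44071099 0.07474136 0.29585295]
```

View pics/chk.png

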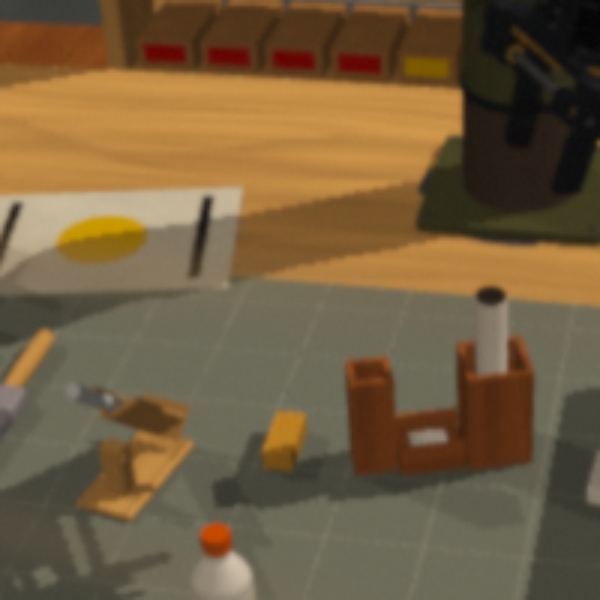

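The marker stands in the wide well, almost straight, with its tail at about (343,198) in the scene view. Next is the knife.

```bash
cat > k.py <<'E'
from h import *
psi=-.19; G=pen([.613,-.284,.141],psi,.028); Q1=rot(psi,30); pre=G-.1*Q1.as_matrix()[:,2]
E
python3 - <<'E'
from k import *
p,Q,s=now(); print(p,G,pre,s['q'].round(2)); row(p,Q,pre+[0,0,.02],Q1,11)
E
```

```text
[0.44071099 0.07474136 0.29585295] [ 0.59355749 -0.28026082  0.1212012 ] [ 0.64265771 -0.28970377  0.20780374] [-0.26  0.4  -0.27  2.1   0.57  0.73 -0.39]
11 x [-3.67, -1.55, 0.38] [0.56, 3.87, -4.29]
```

Emit:
{"op": "step_arm", "data": {
  "steps": [
    [[-3.67,-1.55,0.38],[0.56,3.87,-4.29]],
    [[-3.67,-1.55,0.38],[0.56,3.87,-4.29]],
    [[-3.67,-1.55,0.38],[0.56,3.87,-4.29]],
    [[-3.67,-1.55,0.38],[0.56,3.87,-4.29]],
    [[-3.67,-1.55,0.38],[0.56,3.87,-4.29]],
    [[-3.67,-1.55,0.38],[0.56,3.87,-4.29]],
    [[-3.67,-1.55,0.38],[0.56,3.87,-4.29]],
    [[-3.67,-1.55,0.38],[0.56,3.87,-4.29]],
    [[-3.67,-1.55,0.38],[0.56,3.87,-4.29]],
    [[-3.67,-1.55,0.38],[0.56,3.87,-4.29]],
    [[-3.67,-1.55,0.38],[0.56,3.87,-4.29]],
    [[0,0,0],[0,0,0]]
  ],
  "claw": 1
}}

```text
clock: 11.6
tool_pos: [0.6407, -0.2901, 0.2149]
eef_rot: [0.093, 0.959, 0.024, -0.265]
contact_force: [-0.1, 0.7, -0.8]
opening: 1.001
finger_force: 0.0
```

```bash
python3 - <<'E'
from k import *
p,Q,s=now(); print(p,s['q'].round(2)); N=G-.03*Q1.as_matrix()[:,2]; row(p,Q,N,Q1,4); row(N,Q1,G,Q1,2)
E
```

```text
[ 0.64070127 -0.29013611  0.214863  ] [ 0.44  1.2  -0.47  0.61  0.43  1.93  1.54]
4 x [-0.15, 0.02, 1.88] [-0.01, -0.22, -0.05]
2 x [0.0, -0.0, 1.5] [0.0, 0.0, 0.0]
```

Emit:
{"op": "step_arm", "data": {
  "steps": [
    [[-0.15,0.02,1.88],[0,-0.2,0]],
    [[-0.15,0.02,1.88],[0,-0.2,0]],
    [[-0.15,0.02,1.88],[0,-0.2,0]],
    [[-0.15,0.02,1.88],[0,-0.2,0]],
    [[0,0,0],[0,0,0]]
  ]
}}

```text
clock: 12.22
tool_pos: [0.6078, -0.2828, 0.1581]
eef_rot: [0.092, 0.962, 0.023, -0.254]
contact_force: [-0.0, -0.3, 0.3]
opening: 1.001
finger_force: 0.0
```

```bash
python3 - <<'E'
from k import *
from look import look
p,Q,s=now(); print(p,s['q'].round(2)); row(p,Q,G,Q1,2)
look('grasp2',[('top',(400,170)),('scene',(170,150))])
E
```

```text
[ 0.60781788 -0.28282027  0.15810885] [ 0.49  1.16 -0.49  0.9   0.44  1.69  1.47]
2 x [-0.28, -0.0, 1.96] [-0.08, 0.21, -0.05]
```

View pics/grasp2.png

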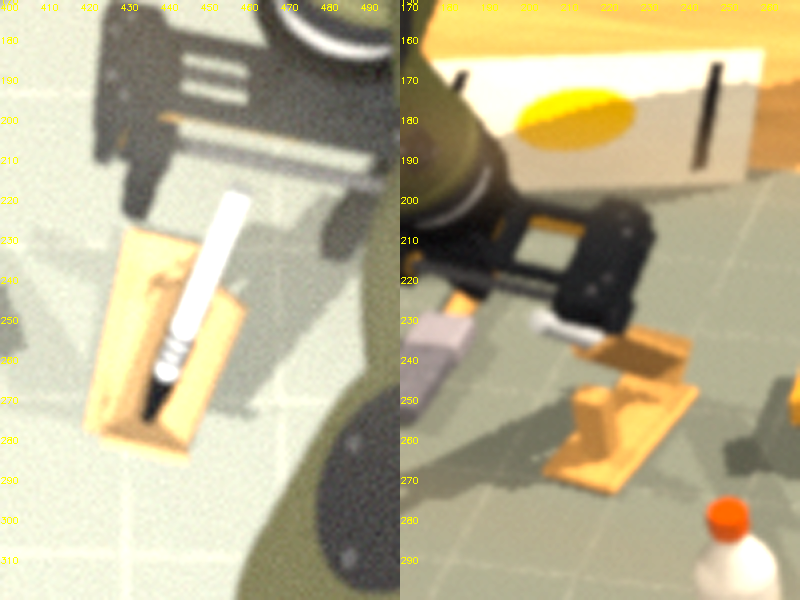

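The knife's tail, at (459,218) in the top view, is midway between the fingertips at about x=434 and x=484. Going down and closing.

Emit:
{"op": "step_arm", "data": {
  "steps": [
    [[-0.28,0,1.96],[0,0.2,0]],
    [[-0.28,0,1.96],[0,0.2,0]],
    [[0,0,0],[0,0,0]],
    [[0,0,0],[0,0,0]]
  ]
}}

```text
clock: 12.82
tool_pos: [0.5967, -0.2805, 0.1225]
eef_rot: [0.093, 0.962, 0.023, -0.255]
contact_force: [-0.2, 0.2, -0.7]
opening: 0.998
finger_force: 0.0
```

Emit:
{"op": "step_arm", "data": {
  "steps": [
    [[0,0,0],[0,0,0]],
    [[0,0,0],[0,0,0]],
    [[0,0,0],[0,0,0]],
    [[0,0,0],[0,0,0]],
    [[0,0,0],[0,0,0]],
    [[0,0,0],[0,0,0]],
    [[0,0,0],[0,0,0]],
    [[0,0,0],[0,0,0]],
    [[0,0,0],[0,0,0]]
  ],
  "claw": -1,
  "grip_force": 15
}}

```text
clock: 13.95
tool_pos: [0.5959, -0.2797, 0.1213]
eef_rot: [0.092, 0.962, 0.024, -0.256]
contact_force: [0.2, 1.9, 0.7]
opening: 0.153
finger_force: 15.0
```

```bash
python3 - <<'E'
from k import *
p,Q,s=now(); print(p,s['q'].round(2),s['opening']*88,s['contact_force']); L=p+[.02,-.004,.13]; row(p,Q,L,Q1,5)
D=np.array([.4979,-.0642,.27]); Q2=rot(-.6,-15); row(L,Q1,D,Q2,10)
E
```

```text
[ 0.59587349 -0.27970651  0.12134281] [ 0.51  1.19 -0.49  0.97  0.45  1.61  1.45] 13.439226038024373 [0.16957636 1.87261895 0.66718734]
5 x [0.94, -0.0, -2.46] [-0.0, 0.04, -0.01]
10 x [1.97, 1.61, 0.1] [-0.31, -4.44, 2.39]
```

Emit:
{"op": "step_arm", "data": {
  "steps": [
    [[0.94,0,-2.46],[0,0,0]],
    [[0.94,0,-2.46],[0,0,0]],
    [[0.94,0,-2.46],[0,0,0]],
    [[0.94,0,-2.46],[0,0,0]],
    [[0,0,0],[0,0,0]]
  ],
  "grip_force": 25
}}

```text
clock: 14.58
tool_pos: [0.6129, -0.2838, 0.2271]
eef_rot: [0.093, 0.963, 0.023, -0.254]
contact_force: [-0.1, -0.2, -1.3]
opening: 0.147
finger_force: 25.0
```

```bash
python3 - <<'E'
from k import *
p,Q,s=now(); print(p,s['q'].round(2))
D=np.array([.4979,-.0642,.275]); Q2=rot(-.6,-15); row(p,Q,D,Q2,10)
E
```

```text
[ 0.61289628 -0.28377006  0.22708843] [ 0.48  1.11 -0.49  0.82  0.42  1.81  1.49]
10 x [2.0, 1.61, -0.21] [-0.32, -4.38, 2.38]
```

Emit:
{"op": "step_arm", "data": {
  "steps": [
    [[2,1.61,-0.21],[-0.32,-4.38,2.38]],
    [[2,1.61,-0.21],[-0.32,-4.38,2.38]],
    [[2,1.61,-0.21],[-0.32,-4.38,2.38]],
    [[2,1.61,-0.21],[-0.32,-4.38,2.38]],
    [[2,1.61,-0.21],[-0.32,-4.38,2.38]],
    [[2,1.61,-0.21],[-0.32,-4.38,2.38]],
    [[2,1.61,-0.21],[-0.32,-4.38,2.38]],
    [[2,1.61,-0.21],[-0.32,-4.38,2.38]],
    [[2,1.61,-0.21],[-0.32,-4.38,2.38]],
    [[2,1.61,-0.21],[-0.32,-4.38,2.38]],
    [[0,0,0],[0,0,0]],
    [[0,0,0],[0,0,0]]
  ]
}}

```text
clock: 16.08
tool_pos: [0.4967, -0.0641, 0.2736]
eef_rot: [0.293, 0.948, -0.039, 0.121]
contact_force: [-0.1, -0.2, -0.2]
opening: 0.148
finger_force: 25.0
```

```bash
python3 - <<'E'
from look import *
p,Q,s=now(); print(p,s['q'].round(2),s['opening']*88)
D=np.array([.4979,-.0642,.275]); row(p,Q,D,rot(-.6,-15),2)
c=vision.snapshot('scene')
for z in(.028,-.132,-.175): print(proj(c,p+[0,0,z]).round(1))
print(proj(c,[.4979,-.0642,.1]).round(1))
look('place2',[('top',(290,180)),('scene',(250,110))])
E
```

```text
[ 0.49667912 -0.06408589  0.27363533] [ 0.14  0.45 -0.3   2.1   0.65  0.5   0.3 ] 13.031497366182915
2 x [-0.07, 0.03, -0.05] [-0.07, -0.18, 0.02]
[300.2 154.7]
[303.  210.5]
[303.7 224.2]
[303.6 224.1]
```

View pics/place2.png

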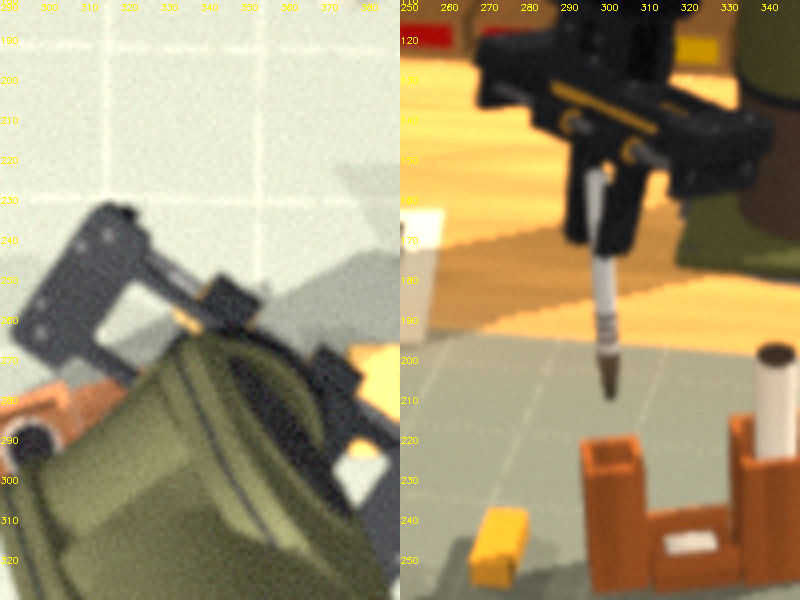

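The knife hangs upright above the narrow well. Its tip is at (302.5,209.5) in the scene view, where (303,210.5) was expected, and the mouth is at (303.5,224). Lowering it.

```bash
python3 - <<'E'
from h import *
p,Q,s=now(); row(p,Q,[.4982,-.0632,.142],rot(-.75,-15),9)
E
```

```text
9 x [0.38, 0.02, 1.41] [0.23, -0.03, 0.91]
```

Emit:
{"op": "step_arm", "data": {
  "steps": [
    [[0.38,0.02,1.41],[0.23,-0.03,0.91]],
    [[0.38,0.02,1.41],[0.23,-0.03,0.91]],
    [[0.38,0.02,1.41],[0.23,-0.03,0.91]],
    [[0.38,0.02,1.41],[0.23,-0.03,0.91]],
    [[0.38,0.02,1.41],[0.23,-0.03,0.91]],
    [[0.38,0.02,1.41],[0.23,-0.03,0.91]],
    [[0,0,0],[0,0,0]]
  ]
}}

```text
clock: 17.1
tool_pos: [0.4971, -0.063, 0.1855]
eef_rot: [0.339, 0.932, -0.045, 0.121]
contact_force: [-0.4, -0.8, 0.0]
opening: 0.148
finger_force: 25.0
```

```bash
python3 - <<'E'
from h import *
p,Q,s=now(); print(p,s['q'].round(2),s['contact_force'].round(1)); row(p,Q,[.4982,-.0632,.141],rot(-.75,-15),4)
E
```

```text
[ 0.49708078 -0.06303045  0.18548434] [-0.08  0.61  0.01  2.2   0.9   0.23 -0.07] [-0.4 -0.8  0. ]
4 x [0.26, 0.02, 1.08] [0.16, -0.04, 0.71]
```

Emit:
{"op": "step_arm", "data": {
  "steps": [
    [[0.26,0.02,1.08],[0.16,-0.04,0.71]],
    [[0.26,0.02,1.08],[0.16,-0.04,0.71]],
    [[0.26,0.02,1.08],[0.16,-0.04,0.71]],
    [[0.26,0.02,1.08],[0.16,-0.04,0.71]],
    [[0,0,0],[0,0,0]],
    [[0,0,0],[0,0,0]]
  ]
}}

```text
clock: 17.85
tool_pos: [0.4995, -0.0626, 0.1431]
eef_rot: [0.363, 0.923, -0.047, 0.122]
contact_force: [-0.0, -0.3, -0.5]
opening: 0.146
finger_force: 25.0
```

Emit:
{"op": "step_arm", "data": {
  "steps": [
    [[0,0,0],[0,0,0]],
    [[0,0,0],[0,0,0]],
    [[0,0,0],[0,0,0]],
    [[0,0,0],[0,0,0]],
    [[0,0,-2],[0,0,0]],
    [[0,0,-4],[0,0,0]],
    [[0,0,-5],[0,0,0]],
    [[0,0,-5],[0,0,0]],
    [[0,0,0],[0,0,0]],
    [[0,0,0],[0,0,0]]
  ],
  "claw": 0.4
}}

```text
clock: 19.1
tool_pos: [0.4682, -0.0348, 0.2967]
eef_rot: [0.363, 0.923, -0.048, 0.121]
contact_force: [-1.0, -0.9, -0.5]
opening: 0.7
finger_force: 0.0
```

```bash
python3 - <<'E'
from h import *
s=vision.snapshot('scene'); cv2.imwrite('pics/end.png',cv2.resize(s['img'][120:320,180:440,::-1],None,fx=3,fy=3,interpolation=cv2.INTER_CUBIC))
print(proj(s,[.4979,-.0642,.166]).round(1),proj(s,[.4615,.0386,.166]).round(1))
E
```

```text
[302.5 202.8] [345.3 198.3]
```

View pics/end.png

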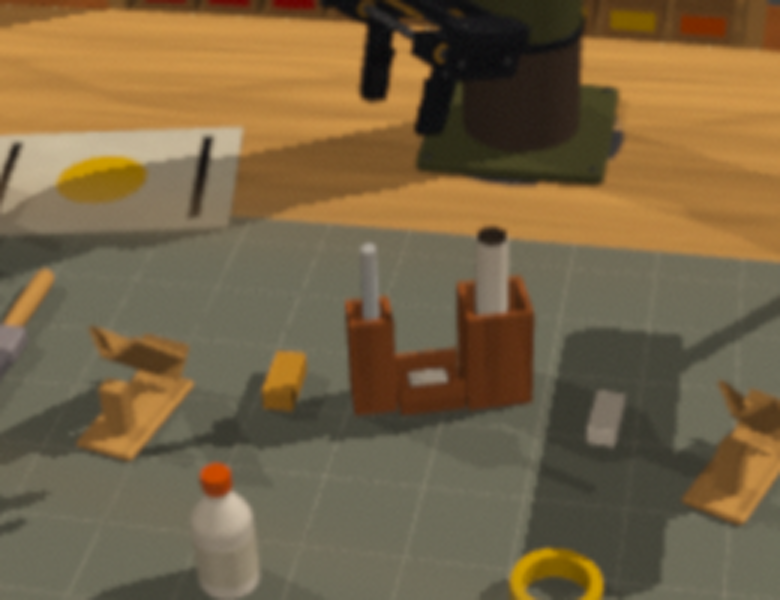

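Both are at the bottom. The knife's tail is at (303,202), where (302.5,203) was expected. The marker's tail is at (344,198.5), where (345,198) was expected. The rests are empty, the bystanders in view haven't moved, and the gripper is clear.

```bash
python3 -c "
from h import *
print(finish_job())"
```

```text
the job is handed in; nothing more can be done
None
```

The marker stands in the wide well and the knife in the narrow well, both cap down at the bottom and released; I handed the job in after about 19 s of robot time, but `finish_job` gave no verdict.

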